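# Pack the saw's blade-change kit

## Task

Pack the saw's blade-change kit into its tray: set the hubbed blade flange, hub up, right down over the steel peg, then put the arbor nut over the peg, collar down, so that it sits on the flange's hub; lay the flat single-ended saw spanner and the hex key flat and fully home in the notches of their own rests, in the middle of the rest, either way round. The double-ended spanner and the plain arbor collar do not belong to the kit: leave them where they lie on the bench.

Things in the scene. Friction and masses are not known exactly. Their poses are not given: they have to be found in the camera images.
- blade_flange: The saw's blade flange, bright turned steel, hub up: disc 80 mm across, 8 mm thick, with a round hub on it, 44 mm across, whose top is 22 mm above the underside; 30 mm bore right through. 0.4 kg. Origin on the axis at the underside, z up. Grasp it by the hub.
- arbor_nut: The arbor nut, dark steel, lying on its collar: round collar 42 mm across, 4 mm thick; above it a hexagon 30 mm across flats from 4 to 19 mm height (a raised ring ends at 20 mm); 20 mm bore right through. 0.14 kg. Origin on the axis at the underside of the collar, z up. Flats face the body's y axis and every 60 degrees from it.
- saw_spanner: The saw's own spanner, flat bright steel 6 mm thick, 220 mm long: shank 22 mm wide, ONE open jaw (head 60 mm wide, 31 mm gap), a hanging eye at the other end. 0.24 kg. Origin at the balance point on the shank's centre line, at the underside; x along the shank: jaw tip at +103, eye's end at -117 mm, plain shank from -95 to +44 mm. z up.
- hex_key: Hex key, black steel bar 9 mm wide and 10 mm high bent to an L, lying flat, 44 x 134 mm over all. 0.06 kg. Origin: middle of that outline, at the underside. The long arm runs along y, centre line at x = -17.5 mm, straight from y = -50 to +67 mm; the short arm lies at y = -62 mm and reaches to x = +22 mm. z up.
- kit_tray: The kit's low wooden tray, fixed on the bench, 256 (x) by 316 (y) mm, walls 8 mm thick and 24 mm high, floor 9 mm above the bench. Origin: middle of its underside. Three holders stand in it side by side, 100 mm apart along its y axis, in an order that changes from start to start.
- peg_block: Holder with the upright steel peg, fixed in the tray: wooden block 110 (x) by 86 (y) by 18 mm high. Origin: middle of its underside, on the peg's axis. Peg: 24 mm thick up to height 36 mm, 13 mm thick up to 62, then a cone to a 5 mm tip at 72 mm (above the origin). Flange rests on the block (height 18), nut on the flange's hub (height 40).
- spanner_rest: Spanner's holder, fixed in the tray: base 170 (x) by 86 (y) by 10 mm with TWO TALL notched uprights at x = -27 and +27 mm, each 10 mm thick, 64 wide, 44 high. Notch floors at height 28 mm, 26 mm wide; from height 34 they flare to 46 mm wide at the top. The shank lies along x in both notches, balance point over the middle. Origin: middle of its underside.
- key_rest: Hex key's holder, fixed in the tray: flat bed 170 (x) by 86 (y) by 16 mm high with TWO LOW pairs of cheeks at x = -33 and +33 mm, each 10 mm thick, 44 wide, tops at 32 mm. Gap in a pair 13 mm, from height 22 flaring to 33 mm at the top. The key lies flat on the bed, long arm along x in both gaps, its point (-17.5, +5) mm over the middle. Origin: middle of its underside.
- plain_spanner: Does not belong: an ordinary DOUBLE-ended open spanner, 236 mm long, 46 mm wide, 10 mm thick, lying flat on the bench. Origin: middle of its underside; its length runs along y.
- plain_collar: Does not belong: a plain grey arbor collar, a ring 90 mm in diameter and only 12 mm thick, without a hub, lying flat on the bench. Origin: middle of its underside.
Mind the look-alikes: they are no part of the job. Of the things that look like the blade_flange, the smallest one is meant.

How it is judged:
By the outcome, as a careful person would: the job done as asked, in the order asked, and still so for the second after the job is handed in, with the robot touching nothing.
It also fails if it takes over 109 s, if anything falls off the work surface, if the arm or the gripper's body presses on something with over 40 N, if the wrist force passes 120 N, or if a joint passes its speed limit or range.

## Robot

A 6-joint arm with a two-finger parallel gripper is mounted at the origin on a cart in front of the work surface, level with it; the furniture and walls round the work are solid. World frame = base frame: x ahead of the robot, y to its left, z up, the work surface at z = 0. Lengths are in mm, angles in degrees, forces in N, time in s.
With the tool pointing down it reaches from about 350 to 800 mm from the base axis. Payload 7.3 kg.
Tool frame: the origin (TCP) lies at the very end of the fingers, on their centre line; the grasp point (between the pads) lies 19 mm behind it (arm.pinch_z is the distance from the TCP to the grasp point, in mm); z points along the fingers, y is the line along which they close (so a half turn about z gives the same grasp; the last joint's range is limited). The gripper opens to 85 mm and grips with 20 to 120 N. Pads are 22 mm wide; open, the fingers measure 114 mm over their backs; the gripper's body (76 mm by 85 mm) begins 54 mm behind the grasp point. The pads swing forward as they close: fully open they stand 13 mm farther back than shut.
Start: joints at [-76.662, 19.595, 87.324, -0, 73.075, -8.365], TCP at [194.171, -487.793, 231.322] pointing down, gripper open.
Joint ranges: [-145.02, 145.02], [-44.19, 115.74], [2.07, 154.8], [-57.11, 237.11], [16.16, 152.29], [-177.93, 177.93]. Speed limits (degrees/s): [147.25, 147.25, 180, 180, 180, 180].

## Interface

Orientations are given as a 3x3 rotation matrix whose columns are the frame's x, y, z axes.
In Python, from plant import arm gives the robot as it stands. The module is installed in compiled form; this text tells all that it offers.
- The arm moves only by the shell command python3 -m jog 'ROWS' [FORCE]. ROWS is JSON, a list that holds one entry, the list of rows, each a list of 7 numbers: the opening, from -1 (shut) to 1 (fully open), then the shift along the world's x, y, z scaled (see below), then the turn, a rotation vector about the world's x, y, z scaled (see below). A call has 1 to 12 rows; each row shifts and turns the commanded pose from where the row before left it; what a row does not reach is not made up. The controller multiplies each number of a shift by 0.05 m and each number of a turn by 120 degrees. A row lasts 1/10 s, in which the tool goes at most 50 mm and 8.59 degrees, less where a joint would pass 70% of its speed; a pose out of reach is approached as far as the arm can. A call with a number of a shift or a turn outside -1 to 1 is refused whole. A call with a gripper value outside its range is refused whole. The fingers move at their own pace and stop on an object; FORCE is the grip in N (left out, the last holds). Time passes only in rows, so rows that do not move let the fingers close. It gives the time, the measured TCP pose, the force, the opening and the grip force at its end, in the units of the state.
- arm.observe(): the state, without advancing time (a new reading comes with each control period).
- arm.camera(name): name is "scene" or "top" or "wrist"; returns the picture (420x560x3 uint8, red, green, blue); there is no depth.
- arm.get_calibration(name): a dict with "fov_y" (degrees; the focal length in pixels is half the picture's height over the tangent of half this angle, whatever the lens; pixels are square), "cx", "cy" (the principal point, pixels), "R" (3x3) and "t" (3): a world point X has camera coordinates R X + t; the wrist camera has in their place "T_tool_cam" (4x4, takes a point from camera to tool coordinates, whose origin is the TCP and whose axes are the flange's). Camera axes: x right, y down, z forward; pixel columns grow to the right and rows downward; lengths in mm; the calibration is good to about 2 mm. A picture is of the moment at which its call begins: read the wrist's pose just before it. get_calibration takes no time and is no camera call.
- arm.job_done(): hands the job in; it is judged then, once.
Trained networks look in the newest picture that a camera, given by its name, has taken for a name from the list of things; names that differ only in an ending like _2 or _b are one class to them, and where a whole thing is asked for, a point or a joint stands for the part that bears it (a point fixed in the world has none). Each returns a list of dicts, best first, with "confidence" (0 to 1); they miss things now and then, are a little off and sometimes report something else, mostly with a low value. They report only what shows in the picture. A call takes as long as a camera call. They do not tell look-alikes from the thing itself.
- arm.boxes_of(camera, label): "at" ([x, y, z] in mm, in world coordinates, good to about 4 mm: the middle of the surface that is visible of it).
- arm.pinpoint(camera, label): "at" ([x, y, z] in mm, in world coordinates, good to about 4 mm: a listed point, or the origin of a listed thing).
The state is a dict: "clock": time; "q": joint angles; "joint_vel": joint speeds; "joint_efforts": joint torques, N m; "tcp_pos": TCP position; "orientation": TCP orientation; "contact_force": force on the tool from outside, world axes, zero at the start; "wrist_torque": the same for the moment, N m; "finger_gap": opening from 0.0 (shut) to 1.0 (fully open); "finger_force": force on a finger pad.
Only numpy, scipy, OpenCV 4.12 (cv2) and the standard library are available. Lean on these libraries where they do the work, as an engineer would, in place of code of your own. Each camera call takes 0.05 s, during which the arm holds its last target. There are 200 camera calls.

## Working session

There is one attempt and no reset: what is moved stays moved. The work goes in short steps, Python scripts to look and compute and a shell command to move; the robot and the scene stay as the last step left them, time stands still between calls to the robot, and variables do not carry over. Pictures are saved under pics/ and viewed, at most 16 in all, crops included, and the job is handed in when it is done.

```bash
mkdir -p pics; ls; cat > h.py <<'E'
import numpy as np, cv2
from plant import arm
def save(cam,name):
    im=arm.camera(cam); cv2.imwrite('pics/'+name,im[:,:,::-1]); return im
E
python3 - <<'E'
from h import *
np.set_printoptions(precision=3,suppress=True)
for c in ('top','scene'): save(c,c+'1.png'); print(c,arm.get_calibration(c))
print(arm.get_calibration('wrist'))
L=['blade_flange','arbor_nut','saw_spanner','hex_key','kit_tray','peg_block','spanner_rest','key_rest','plain_spanner','plain_collar']
for l in L:
  for c in ('top','scene'):
    print(l,c,[(np.round(d['at'],0).tolist(),round(d['confidence'],2)) for d in arm.pinpoint(c,l)])
print(arm.observe())
E
```

```text
pics
top {'fov_y': 45.625669174305806, 'cx': 279.81293877165774, 'cy': 211.41050117476212, 'R': array([[ 0.02 , -1.   ,  0.006],
       [-0.992, -0.021, -0.126],
       [ 0.127, -0.004, -0.992]]), 't': array([ -53.234,  511.519, 1585.281])}
scene {'fov_y': 45.725373852576205, 'cx': 285.274442038966, 'cy': 205.44613985018205, 'R': array([[ 0.515, -0.857,  0.02 ],
       [-0.37 , -0.243, -0.897],
       [ 0.773,  0.454, -0.442]]), 't': array([-328.803,  216.763, 1031.372])}
{'fov_y': 68.97900585658834, 'cx': 277.6409965241133, 'cy': 209.25488160465204, 'T_tool_cam': array([[   0.   ,   -0.947,   -0.32 ,   82.724],
       [   1.   ,    0.   ,   -0.   ,   -0.337],
       [   0.   ,   -0.32 ,    0.947, -141.897],
       [   0.   ,    0.   ,    0.   ,    1.   ]])}
blade_flange top [([599.0, -320.0, -1.0], 0.85), ([400.0, 25.0, -2.0], 0.81), ([521.0, -107.0, -0.0], 0.65), ([680.0, -489.0, 3.0], 0.55)]
blade_flange scene [([400.0, 29.0, 2.0], 0.92), ([594.0, -328.0, -2.0], 0.66), ([354.0, -320.0, -2.0], 0.66), ([678.0, -491.0, -4.0], 0.62)]
arbor_nut top [([484.0, -324.0, 1.0], 0.4)]
arbor_n
[... 589 characters left out ...]
ain_spanner scene [([517.0, -103.0, 3.0], 0.88)]
plain_collar top [([360.0, -318.0, -4.0], 0.83)]
plain_collar scene [([361.0, -321.0, 1.0], 0.98)]
{'clock': 1.1, 'q': array([-76.663,  19.595,  87.325,  -0.002,  73.076,  -8.366]), 'joint_vel': array([-0.035,  0.021,  0.027, -0.023,  0.02 ,  0.075]), 'joint_efforts': array([  0.001, -43.358, -24.628,  -0.   ,   0.   ,  -0.   ]), 'tcp_pos': array([ 194.153, -487.789,  231.322]), 'orientation': array([[ 0.929,  0.37 , -0.   ],
       [ 0.37 , -0.929, -0.   ],
       [-0.   ,  0.   , -1.   ]]), 'contact_force': array([ 0.896, -0.44 , -0.567]), 'wrist_torque': array([ 0.02 , -0.024, -0.029]), 'finger_force': 0.0, 'finger_gap': 0.9999650545878576}
```

View pics/top1.png

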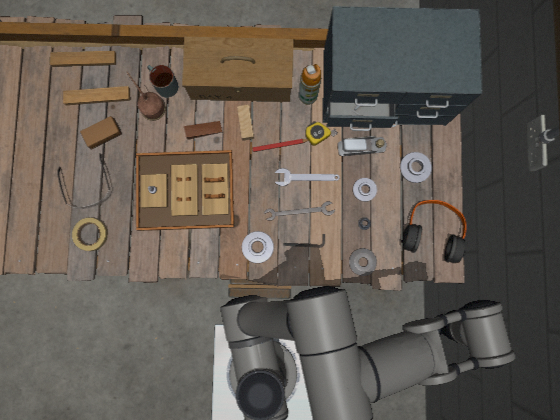

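View pics/scene1.png

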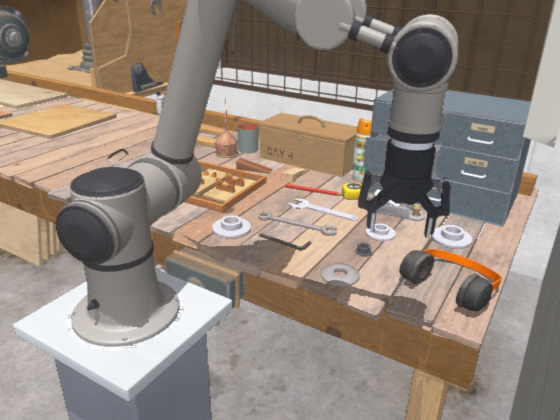

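The top picture shows three hubbed flanges, at pixels (258,247), (364,189) and (415,167). The one at (364,189) is smallest, so that is the one to pack, at about (597,-323). The collar is at (362,262), the nut at (364,224), and the saw spanner at (305,178). The tray is at (185,190), with the peg block leftmost. I'll take a closer look with the wrist camera.

```bash
python3 -m jog '[[[1,0.86,0.4,-0.1,0,0,0],[1,0.86,0.4,-0.1,0,0,0],[1,0.86,0.4,-0.1,0,0,0],[1,0.86,0.4,-0.1,0,0,0],[1,0.86,0.4,-0.1,0,0,0],[1,0.86,0.4,-0.1,0,0,0],[1,0.86,0.4,-0.1,0,0,0],[1,0.86,0.4,-0.1,0,0,0],[1,0.6,0.3,0,0,0,0],[1,0,0,0,0,0,0],[1,0,0,0,0,0,0]]]' 40
cat >> h.py <<'E'
np.set_printoptions(precision=2,suppress=True)
def wcam():
    o=arm.observe(); c=arm.get_calibration('wrist'); T=np.eye(4); T[:3,:3]=o['orientation']; T[:3,3]=o['tcp_pos']
    return T@c['T_tool_cam'], 210/np.tan(np.radians(c['fov_y']/2)), c['cx'],c['cy']
def px2w(uv,z,W):
    T,f,cx,cy=W; uv=np.atleast_2d(uv).astype(float)
    d=np.c_[(uv[:,0]-cx)/f,(uv[:,1]-cy)/f,np.ones(len(uv))]@T[:3,:3].T; p=T[:3,3]
    return p+d*((z-p[2])/d[:,2])[:,None]
def w2px(X,W):
    T,f,cx,cy=W; c=(np.atleast_2d(X)-T[:3,3])@T[:3,:3]; return np.c_[f*c[:,0]/c[:,2]+cx,f*c[:,1]/c[:,2]+cy]
def look(name,labels):
    W=wcam(); im=save('wrist',name); print('tcp',arm.observe()['tcp_pos'],arm.observe()['clock'])
    for l in labels:
        for d in arm.pinpoint('wrist',l)[:3]: print(l,np.round(d['at'],1),round(d['confidence'],2),w2px(d['at'],W).round())
    return im,W
def rect(im,W,z,cx,cy,half,s=2,yaw=0):
    # top-down rectified crop at plane z, s px/mm, world x up, y left
    n=int(2*half*s); g=np.arange(n)/s-half; yy,xx=np.meshgrid(-g,-g)
    m=w2px(np.c_[(cx+xx).ravel(),(cy+yy).ravel(),np.full(n*n,z)],W).astype(np.float32)
    return cv2.remap(im,m[:,0].reshape(n,n),m[:,1].reshape(n,n),cv2.INTER_LINEAR)
E
python3 - <<'E'
from h import *
im,W=look('w1.png',['blade_flange','arbor_nut'])
a=rect(im,W,22,597,-322,60,4); b=rect(im,W,19,486,-323,60,4)
cv2.imwrite('pics/w1r.png',np.hstack([a,b])[:,:,::-1][:, :])
E
```

```text
clock: 2.2
tcp_pos: [568.3, -312.3, 190.8]
orientation: [[0.929, 0.371, -0.001], [0.371, -0.929, 0.0], [-0.001, -0.0, -1.0]]
contact_force: [0.2, -0.6, -0.3]
finger_gap: 0.998
finger_force: 0.0
tcp [ 567.65 -312.96  191.04] 2.25
blade_flange [ 679.8 -493.3   -4.5] 0.81 [[470. 151.]]
blade_flange [ 597.7 -325.9   -2.2] 0.66 [[300. 164.]]
arbor_nut [ 486.4 -322.3   -0.2] 0.8 [[260. 249.]]
```

View pics/w1.png

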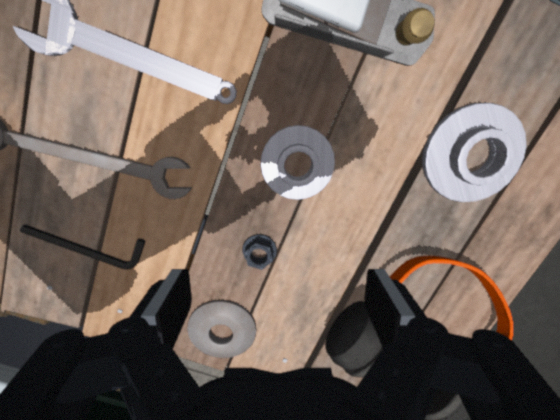

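```bash
python3 - <<'E'
import cv2
a=cv2.imread('pics/w1r.png'); cv2.imwrite('pics/w1s.png',cv2.resize(a,(800,400)))
E
```

```text
(no output)
```

View pics/w1s.png

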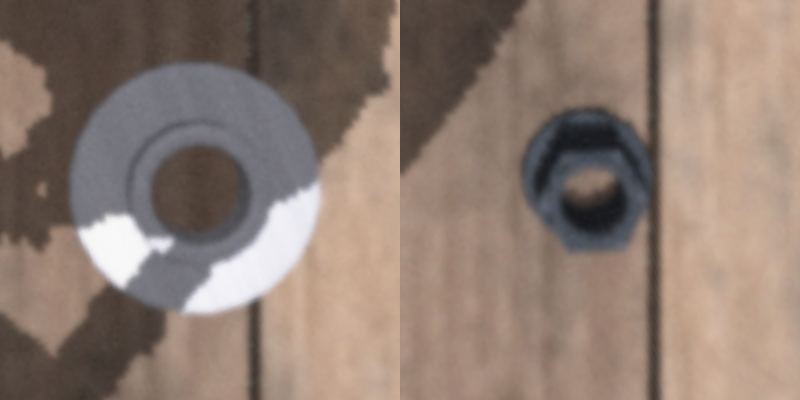

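The rectified crops put the flange axis at (599,-322). The nut is at (486,-320), with two flats facing world ±x. I'm going down for the flange.

```bash
python3 -m jog '[[[1,0.62,-0.18,-0.6,0,0,0],[1,0,0,-0.9,0,0,0],[1,0,0,-0.9,0,0,0],[1,0,0,-0.7,0,0,0],[1,0,0,-0.3,0,0,0],[1,0,0,-0.2,0,0,0],[1,0,0,0,0,0,0],[-1,0,0,0,0,0,0],[-1,0,0,0,0,0,0],[-1,0,0,0,0,0,0],[-1,0,0,0,0,0,0],[-1,0,0,0,0,0,0]]]' 60
```

```text
clock: 3.55
tcp_pos: [600.1, -322.4, 13.4]
orientation: [[0.929, 0.37, 0.003], [0.37, -0.929, -0.002], [0.002, 0.003, -1.0]]
contact_force: [0.1, -0.7, 5.5]
finger_gap: 0.475
finger_force: 60.6
```

```bash
python3 -m jog '[[[-1,0,0,0.5,0,0,0],[-1,0,0,0.9,0,0,0],[-1,0,0.3,0.9,0,0,0],[-1,0,0.8,0.5,0,0,0],[-1,0,1,0,0,0,0],[-1,-0.1,1,0,0,0,0],[-1,-0.1,1,0,0,0,0],[-1,-0.1,1,0,0,0,0],[-1,-0.1,1,0,0,0,0],[-1,-0.1,1,0,0,0,0],[-1,-0.1,1,0,0,0,0],[-1,0,1,0,0,0,0]]]'
python3 -m jog '[[[-1,0,1,0,0,0,0],[-1,0,0.9,0,0,0,0],[-1,0,0.5,0,0,0,0],[-1,0,0,0,0,0,0],[-1,0,0,0,0,0,0]]]'
python3 - <<'E'
from h import *
im,W=look('w2.png',['peg_block','key_rest','spanner_rest','kit_tray'])
E
```

```text
clock: 4.75
tcp_pos: [568.1, 133.7, 151.3]
orientation: [[0.929, 0.37, -0.001], [0.37, -0.929, -0.0], [-0.001, -0.0, -1.0]]
contact_force: [1.5, -0.4, -4.0]
finger_gap: 0.472
finger_force: 62.3
clock: 5.25
tcp_pos: [568.7, 252.0, 150.9]
orientation: [[0.929, 0.371, -0.001], [0.371, -0.929, -0.001], [-0.001, 0.0, -1.0]]
contact_force: [-0.5, 0.2, -3.2]
finger_gap: 0.473
finger_force: 62.3
tcp [568.95 251.17 150.96] 5.3
peg_block [574.3 372.7   9.6] 0.73 [[157. 144.]]
key_rest [582.2 272.    7.3] 0.96 [[264. 176.]]
key_rest [590.1 168.6   8.2] 0.56 [[365. 207.]]
spanner_rest [589.8 169.1   9. ] 0.98 [[365. 207.]]
```

View pics/w2.png

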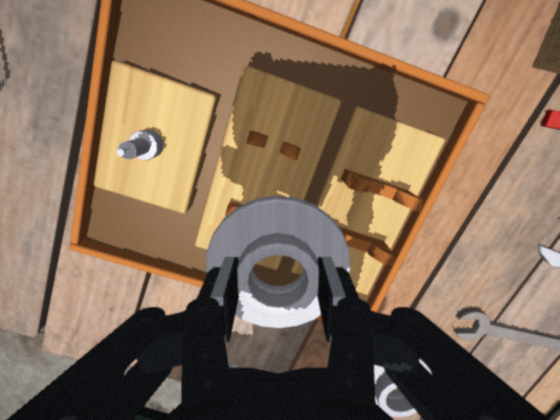

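The peg stands at px ~(150,144) with its tip at (121,153). The block's top corners are near (113,62), (217,95), (187,213) and (95,182). The flange is held level.

```bash
python3 - <<'E'
from h import *
W=wcam()
B=px2w([(113,62),(217,95),(187,213),(95,182)],27,W)[:,:2]; print(B,B.mean(0), [np.degrees(np.arctan2(*(B[i]-B[j])[::-1])) for i,j in ((0,3),(1,2),(0,1),(3,2))])
print('tip',px2w((121.5,153),80,W)); print('tray tr',px2w((487,97),24,W))
print('flange bore top/hub',px2w([(278,247),(278,318)],0,W)[:0])
im=cv2.imread('pics/w2.png')[:,:,::-1]
a=rect(im,W,81,576,371,50,8); b=rect(im,W,27,576,371,80,5)
cv2.imwrite('pics/w2r.png',cv2.resize(np.hstack([a,b]),(800,400))[:,:,::-1])
E
```

```text
[[628.98 414.53]
 [635.97 330.5 ]
 [528.45 324.66]
 [526.48 409.22]] [579.97 369.73] [np.float64(2.961280761268108), np.float64(3.1094885739273534), np.float64(94.75775441820201), np.float64(91.33554440617317)]
tip [[577.72 370.6   80.  ]]
tray tr [[716.66 122.96  24.  ]]
flange bore top/hub []
```

View pics/w2r.png

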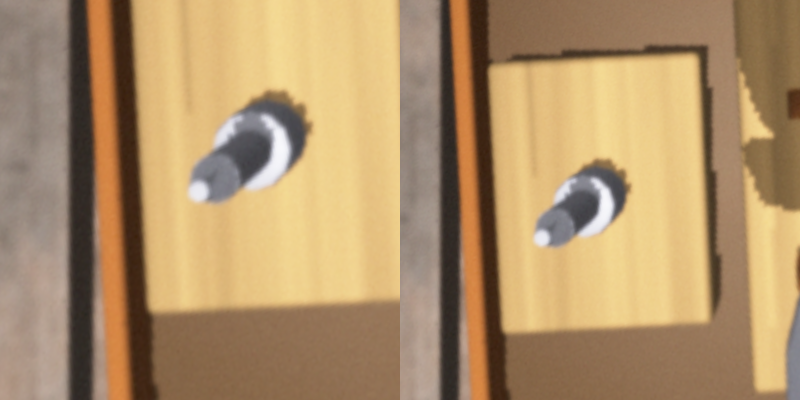

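```bash
python3 - <<'E'
from h import *
W=wcam(); t=np.linspace(0,2*np.pi,200); o=arm.observe(); R=o['orientation'];p=o['tcp_pos']; print(p)
for dx in (-4,-2,0,2):
  for dz in (5.4,8):
    c=p+R[:,0]*dx+np.array([0,0,-dz]); P=w2px(np.c_[c[0]+40*np.cos(t),c[1]+40*np.sin(t),np.full(200,c[2])],W); print(dx,dz,P.min(0),P.max(0))
    
E
```

```text
[569.53 250.48 151.39]
-4 5.4 [205.04 203.62] [351.63 333.05]
-4 8 [206.1  202.09] [350.55 329.99]
-2 5.4 [204.76 199.84] [351.92 330.27]
-2 8 [205.83 198.36] [350.83 327.23]
0 5.4 [204.48 196.02] [352.21 327.46]
0 8 [205.56 194.59] [351.11 324.45]
2 5.4 [204.2  192.17] [352.5  324.64]
2 8 [205.28 190.8 ] [351.39 321.65]
```

```bash
python3 -m jog '[[[-1,0.08,0.8,0,0,0,0],[-1,0.08,0.8,0,0,0,0],[-1,0.06,0.6,0,0,0,0],[-1,0,0.2,0,0,0,0],[-1,0,0,0,0,0,0],[-1,0,0,-0.6,0,0,0],[-1,0,0,0,0,0,0],[-1,0,0,0,0,0,0]]]'
```

```text
clock: 6.3
tcp_pos: [580.3, 370.1, 121.1]
orientation: [[0.93, 0.368, -0.002], [0.368, -0.93, -0.001], [-0.002, 0.001, -1.0]]
contact_force: [0.0, 0.4, -3.3]
finger_gap: 0.472
finger_force: 62.3
```

```bash
python3 -m jog '[[[-1,0,0.02,-0.5,0,0,0],[-1,0,0,-0.5,0,0,0],[-1,0,0,-0.4,0,0,0],[-1,0,0,0,0,0,0],[-1,0,0,0,0,0,0]]]'
```

```text
clock: 6.8
tcp_pos: [581.2, 372.5, 52.9]
orientation: [[0.929, 0.369, 0.002], [0.369, -0.929, 0.001], [0.002, 0.0, -1.0]]
contact_force: [1.2, -0.2, -2.9]
finger_gap: 0.471
finger_force: 62.3
```

```bash
python3 -m jog '[[[-1,0,0,-0.16,0,0,0],[-1,0,0,-0.06,0,0,0],[-1,0,0,0,0,0,0],[-1,0,0,0,0,0,0]]]'
```

```text
clock: 7.2
tcp_pos: [580.7, 372.8, 40.7]
orientation: [[0.929, 0.37, 0.001], [0.37, -0.929, 0.0], [0.001, 0.0, -1.0]]
contact_force: [0.9, -0.1, -4.4]
finger_gap: 0.475
finger_force: 62.3
```

```bash
python3 -m jog '[[[-1,0,0,-0.03,0,0,0],[-1,0,0,0,0,0,0],[-1,0,0,0,0,0,0]]]'
```

```text
clock: 7.5
tcp_pos: [580.8, 372.9, 40.4]
orientation: [[0.929, 0.37, 0.002], [0.37, -0.929, 0.0], [0.002, 0.0, -1.0]]
contact_force: [-2.2, -1.8, 6.0]
finger_gap: 0.473
finger_force: 63.3
```

```bash
python3 -m jog '[[[1,0,0,0,0,0,0],[1,0,0,0,0,0,0],[1,0,0,0,0,0,0],[1,0,0,0,0,0,0],[1,0,0,0.3,0,0,0],[1,0,0,0.8,0,0,0],[1,0,0,0.8,0,0,0],[1,0,-0.4,0.4,0,0,0],[1,-0.13,-0.9,0,0,0,0.069],[1,-0.13,-0.98,0,0,0,0],[1,-0.13,-0.98,0,0,0,0],[1,-0.13,-0.98,0,0,0,0]]]'
python3 - <<'E'
from h import *
W=wcam(); save('wrist','w3.png')
E
python3 -m jog '[[[1,-0.13,-0.98,0,0,0,0],[1,-0.13,-0.98,0,0,0,0],[1,-0.13,-0.98,0,0,0,0],[1,-0.13,-0.98,0,0,0,0],[1,-0.13,-0.98,0,0,0,0],[1,-0.13,-0.98,0,0,0,0],[1,-0.13,-0.98,0,0,0,0],[1,-0.13,-0.98,0,0,0,0],[1,-0.13,-0.9,0,0,0,0],[1,0,-0.4,0,0,0,0],[1,0,0,0,0,0,0],[1,0,0,0,0,0,0]]]'
python3 - <<'E'
from h import *
look('w4.png',['arbor_nut'])
E
```

```text
clock: 8.7
tcp_pos: [554.1, 159.1, 155.2]
orientation: [[0.866, 0.5, 0.002], [0.5, -0.866, 0.0], [0.002, 0.001, -1.0]]
contact_force: [1.8, 0.1, 0.1]
finger_gap: 1.001
finger_force: 0.0
clock: 9.95
tcp_pos: [495.9, -295.7, 154.2]
orientation: [[0.866, 0.499, 0.0], [0.499, -0.866, 0.0], [0.0, -0.0, -1.0]]
contact_force: [-0.3, 0.7, 0.1]
finger_gap: 1.002
finger_force: 0.0
tcp [ 496.06 -295.02  154.12] 10.0
arbor_nut [ 486.1 -322.2   -0. ] 0.71 [[296. 214.]]
```

View pics/w4.png

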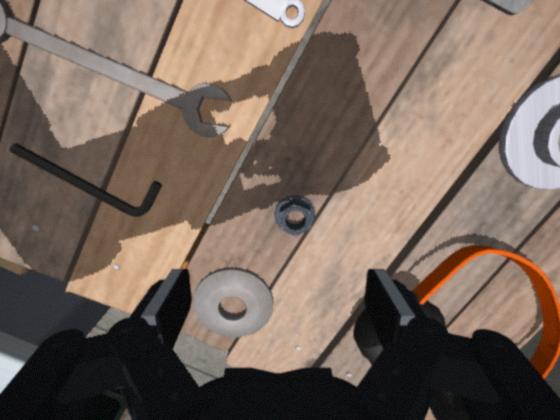

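```bash
python3 -m jog '[[[1,-0.2,-0.52,-0.4,0,0,0],[1,0,0,-0.8,0,0,0],[1,0,0,-0.8,0,0,0],[1,0,0,-0.6,0,0,0],[1,0,0,-0.3,0,0,0],[1,0,0,0,0,0,0],[1,0,0,0,0,0,0]]]'
python3 - <<'E'
from h import *
look('w5.png',['arbor_nut'])
E
```

```text
clock: 10.75
tcp_pos: [486.6, -321.4, 9.5]
orientation: [[0.865, 0.501, 0.0], [0.501, -0.865, -0.0], [0.0, 0.0, -1.0]]
contact_force: [0.6, 0.1, 0.1]
finger_gap: 1.001
finger_force: 0.0
tcp [ 486.82 -321.98   10.09] 10.8
arbor_nut [ 490.1 -320.7   -0. ] 0.59 [[280. 258.]]
```

View pics/w5.png

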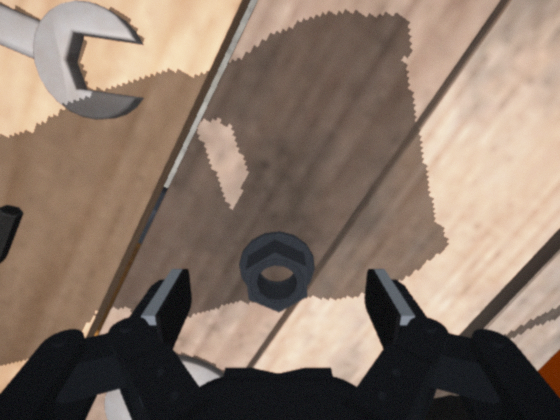

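```bash
python3 - <<'E'
from h import *
W=wcam(); print(arm.observe()['tcp_pos'],px2w([(276,283)],20,W), px2w([(277,232)],4,W)-21*arm.observe()['orientation'][:,0])
E
python3 -m jog '[[[-1,0,0,0,0,0,0],[-1,0,0,0,0,0,0],[-1,0,0,0,0,0,0],[-1,0,0,0,0,0,0],[-1,0,0,0,0,0,0],[-1,0,0,0,0,0,0]]]' 50
```

```text
[ 486.89 -322.28   10.36] [[ 485.81 -321.57   20.  ]] [[ 485.8  -322.16    3.98]]
clock: 11.45
tcp_pos: [486.0, -322.5, 9.4]
orientation: [[0.866, 0.5, 0.001], [0.5, -0.866, -0.001], [0.0, 0.001, -1.0]]
contact_force: [-1.5, 0.5, 5.7]
finger_gap: 0.332
finger_force: 49.8
```

```bash
python3 -m jog '[[[-1,0,0,0.5,0,0,0],[-1,0,0,0.9,0,0,0],[-1,0,0.3,0.9,0,0,0],[-1,0.13,0.97,0.5,0,0,0],[-1,0.13,0.97,0,0,0,0],[-1,0.13,0.97,0,0,0,0],[-1,0.13,0.97,0,0,0,0],[-1,0.13,0.97,0,0,0,0],[-1,0.13,0.97,0,0,0,0],[-1,0.13,0.97,0,0,0,0],[-1,0.13,0.97,0,0,0,0],[-1,0.13,0.97,0,0,0,0]]]'
python3 -m jog '[[[-1,0.13,0.97,0,0,0,0],[-1,0.13,0.97,0,0,0,0],[-1,0.13,0.97,0,0,0,0],[-1,0.13,0.9,0,0,0,0],[-1,0.04,0.7,0,0,0,0],[-1,0,0,0,0,0,0],[-1,0,0,0,0,0,0]]]'
python3 - <<'E'
from h import *
look('w6.png',['peg_block','blade_flange'])
E
```

```text
clock: 12.65
tcp_pos: [543.4, 126.8, 146.3]
orientation: [[0.866, 0.5, -0.001], [0.5, -0.866, -0.0], [-0.001, -0.0, -1.0]]
contact_force: [1.5, -0.4, -2.1]
finger_gap: 0.332
finger_force: 50.0
clock: 13.35
tcp_pos: [571.0, 350.7, 145.4]
orientation: [[0.865, 0.501, -0.002], [0.501, -0.865, -0.001], [-0.002, 0.0, -1.0]]
contact_force: [0.3, -0.9, -1.6]
finger_gap: 0.331
finger_force: 50.0
tcp [571.31 349.78 145.76] 13.4
peg_block [573.7 374.   14.2] 0.68 [[258. 185.]]
blade_flange [578.5 371.   25.2] 0.72 [[262. 185.]]
```

View pics/w6.png

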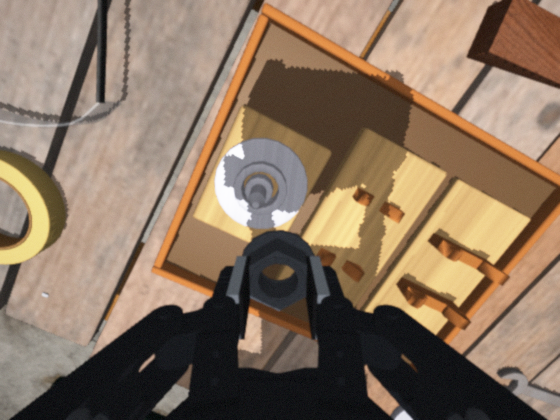

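The flange is seated on the block around the peg (262,185), and the nut is held straight (277,270). Next I move over the peg.

```bash
python3 - <<'E'
from h import *
print(px2w([(257,203)],80,wcam()))
E
python3 -m jog '[[[-1,0.17,0.44,0,0,0,0],[-1,0,0,-0.4,0,0,0],[-1,0,0,-0.4,0,0,0],[-1,0,0,0,0,0,0],[-1,0,0,0,0,0,0]]]'
```

```text
[[579.14 370.59  80.  ]]
clock: 14.0
tcp_pos: [580.6, 371.3, 106.9]
orientation: [[0.867, 0.499, -0.0], [0.499, -0.867, -0.0], [-0.0, 0.0, -1.0]]
contact_force: [-0.6, -0.5, -1.7]
finger_gap: 0.334
finger_force: 50.0
```

```bash
python3 -m jog '[[[-1,0,0,-0.3,0,0,0],[-1,0,0,-0.3,0,0,0],[-1,0,0,-0.2,0,0,0],[-1,0,0,0,0,0,0],[-1,0,0,0,0,0,0]]]'
```

```text
clock: 14.5
tcp_pos: [580.1, 372.3, 66.1]
orientation: [[0.866, 0.5, -0.001], [0.5, -0.866, -0.0], [-0.001, 0.0, -1.0]]
contact_force: [-0.5, 0.4, -1.7]
finger_gap: 0.335
finger_force: 50.2
```

```bash
python3 -m jog '[[[-1,0,0,-0.12,0,0,0],[-1,0,0,-0.03,0,0,0],[-1,0,0,0,0,0,0],[-1,0,0,0,0,0,0]]]'
```

```text
clock: 14.9
tcp_pos: [580.4, 372.4, 59.3]
orientation: [[0.866, 0.5, 0.001], [0.5, -0.866, 0.0], [0.001, 0.0, -1.0]]
contact_force: [0.7, -0.0, -1.3]
finger_gap: 0.333
finger_force: 50.2
```

```bash
python3 -m jog '[[[-1,0,0,-0.04,0,0,0],[-1,0,0,0,0,0,0],[-1,0,0,0,0,0,0]]]'
```

```text
clock: 15.2
tcp_pos: [580.7, 372.5, 58.5]
orientation: [[0.866, 0.5, 0.002], [0.5, -0.866, 0.001], [0.002, 0.0, -1.0]]
contact_force: [-1.6, -1.7, 5.7]
finger_gap: 0.335
finger_force: 50.9
```

```bash
python3 -m jog '[[[1,0,0,0,0,0,0],[1,0,0,0,0,0,0],[1,0,0,0,0,0,0],[1,0,0,0,0,0,0],[1,0,0,0.3,0,0,0],[1,0,0,0.8,0,0,0],[1,0,0,0.8,0,0,0],[1,0.07,-0.8,0.2,0,0,0.07],[1,0.07,-0.95,0,0,0,0.07],[1,0.07,-0.95,0,0,0,0.07],[1,0.07,-0.95,0,0,0,0.07],[1,0.07,-0.95,0,0,0,0.07]]]'
python3 -m jog '[[[1,0.07,-0.95,0,0,0,0.07],[1,0.07,-0.95,0,0,0,0.07],[1,0.07,-0.95,0,0,0,0],[1,0.07,-0.95,0,0,0,0],[1,0.07,-0.95,0,0,0,0],[1,0,-0.95,0,0,0,0],[1,0,0,0,0,0,0],[1,0,0,0,0,0,0]]]'
python3 - <<'E'
from h import *
print(arm.observe()['q'])
im,W=look('w7.png',['saw_spanner','hex_key'])
cv2.imwrite('pics/w7r.png',rect(im,W,6,600,-120,150,2)[:,:,::-1])
E
```

```text
clock: 16.4
tcp_pos: [597.8, 141.9, 163.6]
orientation: [[0.307, 0.952, 0.002], [0.952, -0.307, 0.0], [0.001, 0.002, -1.0]]
contact_force: [0.6, -0.5, -0.7]
finger_gap: 1.001
finger_force: 0.0
clock: 17.2
tcp_pos: [615.1, -140.3, 162.9]
orientation: [[0.035, 0.999, 0.001], [0.999, -0.035, 0.0], [0.0, 0.001, -1.0]]
contact_force: [-0.3, -0.1, -0.4]
finger_gap: 0.998
finger_force: 0.0
[-19.82  33.84  75.06   0.02  71.05 -17.83]
tcp [ 615.13 -138.98  162.8 ] 17.25
saw_spanner [ 634.9 -121.3   -2.2] 0.64 [[296. 172.]]
```

View pics/w7r.png

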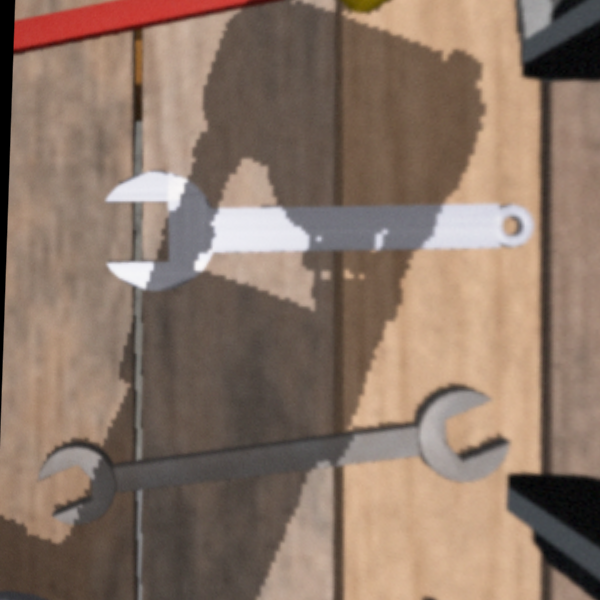

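The saw spanner lies almost along world y. Its jaw is at px (106–215,231) and its eye at (515,226), and the shank centre line is at x≈636. The balance point comes out near (636,-122).

```bash
python3 -m jog '[[[1,0.42,0.35,-0.4,0,0,0.023],[1,0,0,-0.8,0,0,0],[1,0,0,-0.8,0,0,0],[1,0,0,-0.7,0,0,0],[1,0,0,-0.4,0,0,0],[1,0,0,-0.08,0,0,0],[1,0,0,0,0,0,0],[1,0,0,0,0,0,0]]]'
python3 -m jog '[[[-1,0,0,0,0,0,0],[-1,0,0,0,0,0,0],[-1,0,0,0,0,0,0],[-1,0,0,0,0,0,0],[-1,0,0,0,0,0,0],[-1,0,0,0,0,0,0]]]' 70
```

```text
clock: 18.15
tcp_pos: [637.3, -121.2, 4.8]
orientation: [[-0.017, 1.0, 0.003], [1.0, 0.017, -0.001], [-0.001, 0.003, -1.0]]
contact_force: [0.1, -0.2, -0.1]
finger_gap: 1.0
finger_force: 0.0
clock: 18.75
tcp_pos: [636.3, -121.8, 3.8]
orientation: [[-0.016, 1.0, 0.001], [1.0, 0.016, -0.0], [-0.0, 0.001, -1.0]]
contact_force: [-1.6, 0.0, 5.8]
finger_gap: 0.215
finger_force: 68.4
```

```bash
python3 -m jog '[[[0,0,0,0,0,0,0],[0,0,0,-0.05,0,0,0],[0,0,0,0,0,0,0],[0,0,0,0,0,0,0]]]'
python3 -m jog '[[[-1,0,0,0,0,0,0],[-1,0,0,0,0,0,0],[-1,0,0,0,0,0,0],[-1,0,0,0,0,0,0],[-1,0,0,0,0,0,0]]]' 90
```

```text
clock: 19.15
tcp_pos: [635.9, -121.6, 0.2]
orientation: [[-0.016, 1.0, -0.0], [1.0, 0.016, 0.0], [0.0, -0.0, -1.0]]
contact_force: [0.4, 0.0, -0.8]
finger_gap: 0.502
finger_force: 0.0
clock: 19.65
tcp_pos: [636.2, -121.6, 0.9]
orientation: [[-0.016, 1.0, 0.0], [1.0, 0.016, -0.0], [-0.0, 0.0, -1.0]]
contact_force: [-0.6, 0.3, 4.5]
finger_gap: 0.212
finger_force: 88.4
```

```bash
python3 -m jog '[[[-1,0,0,0.5,0,0,0],[-1,0,0,0.9,0,0,0],[-1,0,0.2,0.9,0,0,-0.066],[-1,-0.1,0.6,0.2,0,0,-0.067],[-1,-0.1,0.6,0,0,0,-0.067],[-1,-0.1,0.6,0,0,0,-0.067],[-1,-0.1,0.6,0,0,0,-0.067],[-1,-0.1,0.6,0,0,0,-0.067],[-1,-0.1,0.6,0,0,0,-0.067],[-1,-0.1,0.6,0,0,0,-0.067],[-1,-0.1,0.6,0,0,0,-0.066],[-1,-0.1,0.6,0,0,0,-0.066]]]'
python3 -m jog '[[[-1,-0.1,0.3,0,0,0,-0.066],[-1,0,0,0,0,0,0],[-1,0,0,0,0,0,0]]]'
python3 - <<'E'
from h import *
print(arm.observe()['q'])
im,W=look('w8.png',['saw_spanner','spanner_rest'])
E
```

```text
clock: 20.85
tcp_pos: [590.3, 159.5, 124.6]
orientation: [[0.983, 0.183, -0.002], [0.183, -0.983, -0.0], [-0.002, 0.0, -1.0]]
contact_force: [-0.1, -0.6, -2.8]
finger_gap: 0.213
finger_force: 88.8
clock: 21.15
tcp_pos: [585.8, 173.3, 124.8]
orientation: [[0.998, 0.055, -0.001], [0.055, -0.998, -0.001], [-0.001, 0.001, -1.0]]
contact_force: [-0.1, 1.5, -2.9]
finger_gap: 0.212
finger_force: 88.8
[ 9.31 34.01 81.28 -0.03 64.79 96.17]
tcp [586.01 172.73 124.98] 21.2
saw_spanner [586.7 175.2 123.6] 0.78 [[275. 269.]]
spanner_rest [ 516.5 -103.9    1.5] 0.62 [[552. 283.]]
```

View pics/w8.png

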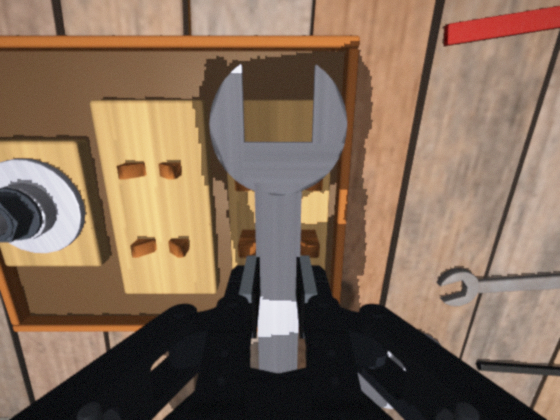

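```bash
python3 - <<'E'
from h import *
W=wcam(); o=arm.observe(); R=o['orientation']; p=o['tcp_pos']
J=px2w([(241,66),(316,66),(278,190)],p[2]+5,W); print('jaw in tool',(J-p)@R)
K=px2w([(93,101),(205,100),(217,293),(125,294)],25,W)[:,:2]; print(K,K.mean(0),[np.degrees(np.arctan2(*(K[i]-K[j])[::-1])) for i,j in((0,3),(1,2))])
C=px2w([(118,165),(182,167),(133,243),(189,252)],41,W); print('cheek tops',C)
S=px2w([(232,208),(329,208)],19,W); print(S)
im=cv2.imread('pics/w8.png'); cv2.imwrite('pics/w8r.png',rect(im,W,41,584,225,130,3)[:600])
E
```

```text
jaw in tool [[ 98.06 -15.45  -5.05]
 [ 98.06  15.15  -5.04]
 [ 45.77  -0.32  -5.02]]
[[665.03 314.98]
 [670.11 231.45]
 [502.74 224.39]
 [497.23 309.17]] [583.78 270.  ] [np.float64(1.9815685269226417), np.float64(2.4146920456113827)]
cheek tops [[620.95 293.62  41.  ]
 [621.93 246.11  41.  ]
 [557.44 288.78  41.  ]
 [551.7  243.75  41.  ]]
[[584.09 211.8   19.  ]
 [588.42 128.91  19.  ]]
```

View pics/w8r.png

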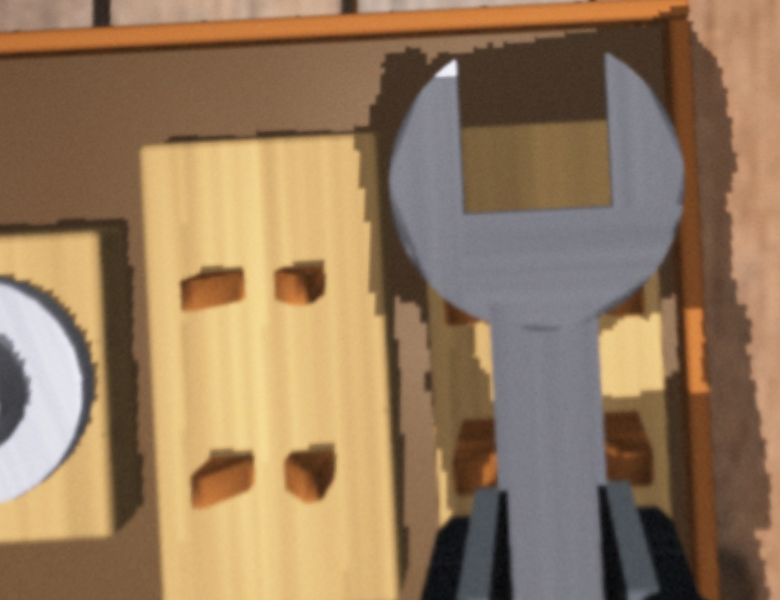

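```bash
python3 -m jog '[[[-1,0.09,-0.04,-0.3,0,0,-0.003],[-1,0,0,-0.6,0,0,0],[-1,0,0,-0.3,0,0,0],[-1,0,0,0,0,0,0],[-1,0,0,0,0,0,0]]]'
```

```text
clock: 21.8
tcp_pos: [590.8, 170.8, 65.1]
orientation: [[0.999, 0.045, -0.001], [0.045, -0.999, -0.0], [-0.001, 0.0, -1.0]]
contact_force: [0.1, 0.9, -2.0]
finger_gap: 0.216
finger_force: 88.8
```

```bash
python3 -m jog '[[[-1,0,0,-0.2,0,0,0],[-1,0,0,-0.2,0,0,0],[-1,0,0,0,0,0,0],[-1,0,0,0,0,0,0]]]'
```

```text
clock: 22.2
tcp_pos: [590.4, 171.4, 45.3]
orientation: [[0.999, 0.045, -0.001], [0.045, -0.999, -0.0], [-0.001, 0.0, -1.0]]
contact_force: [-0.2, -0.9, -2.9]
finger_gap: 0.214
finger_force: 88.8
```

```bash
python3 -m jog '[[[-1,0,0,-0.08,0,0,0],[-1,0,0,-0.04,0,0,0],[-1,0,0,0,0,0,0],[-1,0,0,0,0,0,0]]]'
```

```text
clock: 22.6
tcp_pos: [590.6, 171.4, 39.6]
orientation: [[0.999, 0.045, 0.0], [0.045, -0.999, -0.0], [0.0, 0.0, -1.0]]
contact_force: [0.7, 0.5, -2.8]
finger_gap: 0.214
finger_force: 88.8
```

```bash
python3 -m jog '[[[-1,0,0,-0.03,0,0,0],[-1,0,0,-0.02,0,0,0],[-1,0,0,0,0,0,0],[-1,0,0,0,0,0,0]]]'
```

```text
clock: 23.0
tcp_pos: [590.8, 171.4, 37.9]
orientation: [[0.999, 0.045, 0.001], [0.045, -0.999, -0.0], [0.001, 0.0, -1.0]]
contact_force: [-3.5, -1.3, 6.3]
finger_gap: 0.213
finger_force: 89.9
```

```bash
python3 -m jog '[[[1,0,0,0,0,0,0],[1,0,0,0,0,0,0],[1,0,0,0,0,0,0],[1,0,0,0,0,0,0],[1,0,0,0.3,0,0,0],[1,0,0,0.8,0,0,0],[1,0,0,0.8,0,0,0],[1,-0.29,-0.58,0.5,0,0,0.066],[1,-0.29,-0.58,0,0,0,0.066],[1,-0.29,-0.58,0,0,0,0.066],[1,-0.29,-0.58,0,0,0,0.066],[1,-0.29,-0.58,0,0,0,0.066]]]'
python3 -m jog '[[[1,-0.29,-0.58,0,0,0,0.066],[1,-0.29,-0.58,0,0,0,0.066],[1,-0.29,-0.58,0,0,0,0.066],[1,-0.29,-0.58,0,0,0,0.066],[1,-0.29,-0.58,0,0,0,0.066],[1,-0.29,-0.58,0,0,0,0.066],[1,0,0,0,0,0,0],[1,0,0,0,0,0,0]]]'
python3 - <<'E'
from h import *
print(arm.observe()['q'])
im,W=look('w9.png',['hex_key'])
cv2.imwrite('pics/w9r.png',rect(im,W,10,427,-120,100,3)[:,:,::-1])
E
```

```text
clock: 24.2
tcp_pos: [517.5, 25.4, 157.2]
orientation: [[0.737, 0.676, 0.001], [0.676, -0.737, -0.0], [0.0, 0.001, -1.0]]
contact_force: [0.9, -0.8, -0.1]
finger_gap: 0.996
finger_force: 0.0
clock: 25.0
tcp_pos: [431.0, -148.0, 157.2]
orientation: [[0.009, 1.0, 0.0], [1.0, -0.009, 0.0], [0.0, 0.0, -1.0]]
contact_force: [0.8, -0.3, -0.7]
finger_gap: 0.996
finger_force: 0.0
[-28.61  17.05 104.11   0.02  58.82 -28.1 ]
tcp [ 431.33 -147.39  157.14] 25.05
```

View pics/w9r.png

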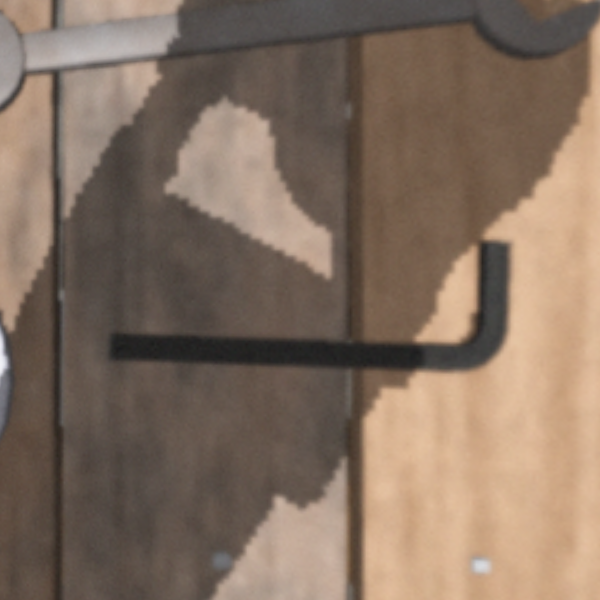

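The key's long arm runs from (112,346) to the bend at (509,356), with the short arm toward +x. The grasp point is therefore about (409.7,-119.2), at yaw 88°.

```bash
python3 -m jog '[[[1,-0.43,0.57,-0.3,0,0,-0.011],[1,0,0,-0.8,0,0,0],[1,0,0,-0.8,0,0,0],[1,0,0,-0.7,0,0,0],[1,0,0,-0.4,0,0,0],[1,0,0,-0.08,0,0,0],[1,0,0,0,0,0,0],[1,0,0,0,0,0,0]]]'
```

```text
clock: 25.9
tcp_pos: [410.5, -119.1, 4.0]
orientation: [[0.028, 1.0, 0.002], [1.0, -0.028, -0.001], [-0.001, 0.002, -1.0]]
contact_force: [-0.2, 0.4, -0.2]
finger_gap: 1.0
finger_force: 0.0
```

```bash
python3 -m jog '[[[-1,0,0,0,0,0,0],[-1,0,0,0,0,0,0],[-1,0,0,0,0,0,0],[-1,0,0,0,0,0,0],[-1,0,0,0,0,0,0],[-1,0,0,0,0,0,0],[-1,0,0,0,0,0,0]]]' 70
```

```text
clock: 26.6
tcp_pos: [409.6, -119.2, 3.4]
orientation: [[0.028, 1.0, 0.0], [1.0, -0.028, -0.0], [-0.0, 0.0, -1.0]]
contact_force: [-1.6, 0.7, 6.0]
finger_gap: 0.071
finger_force: 68.7
```

```bash
python3 -m jog '[[[-1,0,0,0.5,0,0,0],[-1,0,0,0.9,0,0,0],[-1,0,0.2,0.9,0,0,-0.065],[-1,0.29,0.64,0.2,0,0,-0.065],[-1,0.29,0.64,0,0,0,-0.065],[-1,0.29,0.64,0,0,0,-0.065],[-1,0.29,0.64,0,0,0,-0.065],[-1,0.29,0.64,0,0,0,-0.065],[-1,0.29,0.64,0,0,0,-0.065],[-1,0.29,0.64,0,0,0,-0.065],[-1,0.29,0.64,0,0,0,-0.065],[-1,0.29,0.64,0,0,0,-0.065]]]'
python3 -m jog '[[[-1,0.29,0.64,0,0,0,-0.065],[-1,0.29,0.64,0,0,0,0],[-1,0.29,0.5,0,0,0,0],[-1,0,0,0,0,0,0],[-1,0,0,0,0,0,0]]]'
python3 - <<'E'
from h import *
im,W=look('w10.png',['hex_key','key_rest','spanner_rest','saw_spanner'])
o=arm.observe(); print(o['orientation'][:,0])
E
```

```text
clock: 27.8
tcp_pos: [540.3, 180.3, 127.7]
orientation: [[0.985, 0.175, -0.001], [0.175, -0.985, -0.0], [-0.001, 0.0, -1.0]]
contact_force: [0.6, -0.0, -1.1]
finger_gap: 0.071
finger_force: 68.8
clock: 28.3
tcp_pos: [583.0, 267.9, 127.1]
orientation: [[0.999, 0.046, -0.002], [0.046, -0.999, -0.001], [-0.002, 0.001, -1.0]]
contact_force: [-0.4, 0.2, -1.1]
finger_gap: 0.072
finger_force: 68.9
tcp [582.92 267.27 127.38] 28.35
hex_key [589.5 172.3  35.6] 0.39 [[397. 211.]]
key_rest [584.4 272.4   8.7] 0.6 [[273. 202.]]
key_rest [591.4 169.6   8.7] 0.3 [[389. 199.]]
spanner_rest [587.8 172.4  10.9] 0.85 [[386. 204.]]
[ 1.    0.04 -0.  ]
```

View pics/w10.png

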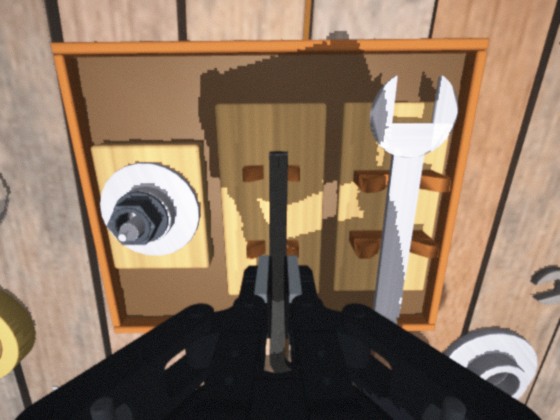

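The nut and flange are stacked on the peg (140,215). The saw spanner lies in its rest, with its jaw tip at (393/450,80). The key is held straight, with its end at (278,152).

```bash
python3 - <<'E'
from h import *
W=wcam(); o=arm.observe(); R=o['orientation']; p=o['tcp_pos']; print(p)
print('key end in tool',(px2w([(269,152),(287,152)],p[2]+6.6,W)-p)@R)
print('jaw',px2w([(393,76),(444,78)],43,W)); 
K=px2w([(217,105),(326,103),(323,289),(229,293)],25,W); print(K,K.mean(0)); 
S=px2w([(343,103),(436,102),(335,290),(424,292)],19,W); print('S',S,S.mean(0))
E
python3 - <<'E'
import cv2; a=cv2.imread('pics/w10.png')[60:320,190:480]; cv2.imwrite('pics/w10c.png',cv2.resize(a,None,fx=2.3,fy=2.3,interpolation=cv2.INTER_CUBIC))
E
```

```text
[583.43 266.94 128.28]
key end in tool [[63.45 -4.29 -6.61]
 [63.45  3.62 -6.61]]
jaw [[688.83 193.18  43.  ]
 [689.13 158.07  43.  ]]
[[664.57 317.13  25.  ]
 [669.69 234.6   25.  ]
 [506.96 221.86  25.  ]
 [498.74 309.08  25.  ]] [584.99 270.67  25.  ]
S [[670.36 220.53  19.  ]
 [674.31 148.58  19.  ]
 [502.48 209.14  19.  ]
 [504.07 124.04  19.  ]] [587.81 175.57  19.  ]
```

View pics/w10c.png

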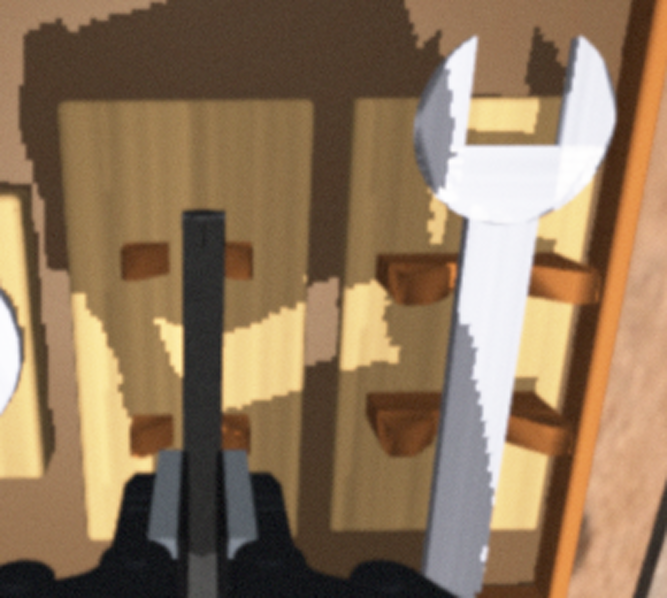

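```bash
python3 -m jog '[[[-1,0,0.07,-0.6,0,0,0],[-1,0,0,-0.6,0,0,0],[-1,0,0,-0.3,0,0,0],[-1,0,0,0,0,0,0],[-1,0,0,0,0,0,0]]]'
```

```text
clock: 29.05
tcp_pos: [584.2, 271.3, 54.0]
orientation: [[0.999, 0.045, 0.001], [0.045, -0.999, 0.0], [0.001, -0.0, -1.0]]
contact_force: [1.3, -0.0, 0.3]
finger_gap: 0.068
finger_force: 68.8
```

```bash
python3 -m jog '[[[-1,0,0,-0.2,0,0,0],[-1,0,0,-0.2,0,0,0],[-1,0,0,0,0,0,0],[-1,0,0,0,0,0,0]]]'
```

```text
clock: 29.45
tcp_pos: [583.4, 271.3, 32.8]
orientation: [[0.999, 0.045, -0.001], [0.045, -0.999, -0.0], [-0.001, 0.0, -1.0]]
contact_force: [-1.0, 0.5, -0.7]
finger_gap: 0.072
finger_force: 68.9
```

```bash
python3 -m jog '[[[-1,0,0,-0.06,0,0,0],[-1,0,0,-0.03,0,0,0],[-1,0,0,0,0,0,0],[-1,0,0,0,0,0,0]]]'
```

```text
clock: 29.85
tcp_pos: [583.6, 271.4, 28.6]
orientation: [[0.999, 0.045, 0.0], [0.045, -0.999, -0.0], [0.0, 0.0, -1.0]]
contact_force: [-0.1, -0.2, 0.3]
finger_gap: 0.068
finger_force: 68.9
```

```bash
python3 -m jog '[[[-1,0,0,-0.02,0,0,0],[-1,0,0,0,0,0,0],[-1,0,0,0,0,0,0]]]'
```

```text
clock: 30.15
tcp_pos: [583.7, 271.4, 28.4]
orientation: [[0.999, 0.045, 0.001], [0.045, -0.999, 0.0], [0.001, -0.0, -1.0]]
contact_force: [-2.1, -0.8, 5.6]
finger_gap: 0.069
finger_force: 69.6
```

```bash
python3 -m jog '[[[0,0,0,0,0,0,0],[0,0,0,0,0,0,0],[0,0,0,0,0,0,0],[0,0,0,0.2,0,0,0],[0,0,0,0.7,0,0,0],[0,0,0,0.9,0,0,0],[0,-0.6,0,0.9,0,0,0],[0,-0.9,0,0.8,0,0,0],[0,-0.5,0,0.4,0,0,0],[0,0,0,0,0,0,0],[0,0,0,0,0,0,0]]]'
python3 - <<'E'
from h import *
im,W=look('w11.png',['hex_key','saw_spanner','arbor_nut','blade_flange'])
m=im[0:300]; cv2.imwrite('pics/w11c.png',cv2.resize(m[:,60:540],(800,500),interpolation=cv2.INTER_CUBIC)[:,:,::-1])
E
```

```text
clock: 31.25
tcp_pos: [493.7, 271.6, 213.5]
orientation: [[0.999, 0.046, 0.002], [0.046, -0.999, 0.001], [0.002, -0.001, -1.0]]
contact_force: [0.3, 0.3, -0.7]
finger_gap: 0.503
finger_force: 0.0
tcp [493.84 271.34 212.41] 31.3
hex_key [577.4 256.1  26.2] 0.59 [[297. 106.]]
hex_key [582.3 269.7   9.6] 0.18 [[284. 101.]]
saw_spanner [587.7 170.9  36.2] 0.93 [[385.  99.]]
arbor_nut [580.  368.4  49.9] 0.58 [[180.  97.]]
blade_flange [399.5  26.9   2.9] 0.8 [[464. 260.]]
blade_flange [580.6 368.4  26.6] 0.67 [[187.  97.]]
blade_flange [589.  170.3  34.8] 0.5 [[385.  98.]]
```

View pics/w11c.png

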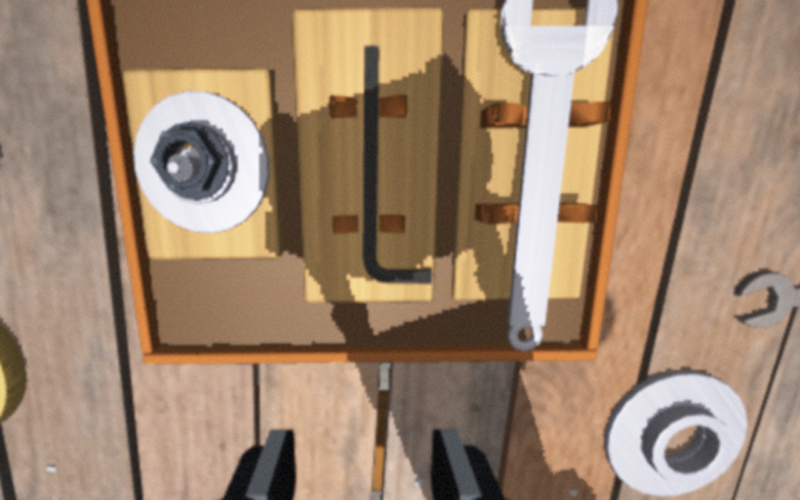

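All four parts are in place: the nut sits on the flange over the peg (190,160), the key lies between its cheeks (370,165), and the spanner lies in both notches (545,165). I'm handing the job in.

```bash
python3 -c "
from plant import arm
print(arm.job_done())"
```

```text
the job is handed in; nothing more can be done
None
```

I packed the kit and handed it in at about 31 s: the flange and then the nut are on the peg, and the saw spanner and hex key are in their rests; I left the look-alikes where they were.

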